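# Index the vial carousel to its empty place and lock it

### The job

The next vial has to go into the vial carousel: push the finger posts round with a fingertip to turn the slotted disc until the empty cup, with the slot in front of it, faces the lock bar, then push the bar fully home into that slot so that the disc is locked. Only push: do not grip or lift anything, leave the five vials standing in their cups and the spare vial and everything else on the bench where they are, and finish with the hand clear.

Things in the scene. Friction and masses are not known exactly. Their poses are not given: they have to be found in the camera images.
- carousel_base: Fixed grey base of the hand-turned vial carousel. Origin: on the disc's axis at bench level, z up; +x is the way the lock bar is pushed home. A 52 mm wide arm reaches out on its -x side to the bar's guide (113 to 149 mm from the axis, top at height 45 mm). Seen from the robot the bar lies right of the disc and is pushed to the left, give or take 13 degrees.
- carousel: Slotted aluminium locking disc, 180 mm across, top 42 mm above the bench; turns both ways without limit about the base's axis with light friction (0.6 N at its posts) and stays where left. Origin: on the axis, 30 mm above the bench (does not move); z up; +x points through the empty cup. Inside 64 mm radius it is 1.5 mm higher. A black knob (31 mm across, top at 73 mm) is in the middle.
- rim_slot (a point): Middle of the slot in line with the empty cup, 77 mm from the axis, at the top of the disc; the bar must enter this one. Six like slots cut the rim, one outside each cup, 60 degrees apart: 16 mm wide, from 64 to 90 mm radius, mouth flared to 24 mm in the outer 6 mm.
- finger_post (a point): Top of one of six upright steel finger posts, 78 mm above the bench; this one stands 30 degrees anticlockwise (from above) from the carousel's +x. They stand at 78 mm radius, 60 degrees apart, half way between slots, 9 mm thick, rising 36 mm from the disc. Pushing any of them sideways turns the disc.
- empty_place (a point): Centre of the floor of the one empty cup, 44 mm from the axis, 43.5 mm above the bench; turns with the disc. It must come to the -x side of the carousel_base axis, in line with the bar. The six cups (30 mm across, 12 mm tall, tops 56 mm above the bench) stand at 44 mm radius, 60 degrees apart.
- lock_bar (a joint): Travel of the lock bar towards the disc, m: 0 = fully out, 0.030 = home against its stop; starts at 0 to 0.004. About 1.5 N friction, no spring, stays where left. Flat steel bar 12 mm wide, at height 32 to 40 mm; its nose tapers to 6 mm and is 98 mm from the axis at 0, 68 mm when home. Up to about 4 degrees off line the nose centres the disc; further off the rim stops it.
- push_plate (a point): Middle of the outer face of the upright push plate at the outer end of the lock bar, 60 mm above the bench; moves with the bar. The plate is 36 mm wide, 7 mm thick, from height 30 to 72 mm. Its outer face is 189 mm from the axis when the bar is out, 159 mm when home; push it along the base's +x.
- vial_1: Loose screw-top glass vial with black cap, 22 mm across, 49 mm tall, standing in the carousel's cup 60 degrees from the carousel's +x; top 93 mm above the bench. Origin: centre of its foot. It rides along and stays in its cup.
- vial_2: Loose screw-top glass vial with black cap, 22 mm across, 49 mm tall, standing in the carousel's cup 120 degrees from the carousel's +x; top 93 mm above the bench. Origin: centre of its foot. It rides along and stays in its cup.
- vial_3: Loose screw-top glass vial with black cap, 22 mm across, 49 mm tall, standing in the carousel's cup 180 degrees from the carousel's +x; top 93 mm above the bench. Origin: centre of its foot. It rides along and stays in its cup.
- vial_4: Loose screw-top glass vial with black cap, 22 mm across, 49 mm tall, standing in the carousel's cup 240 degrees from the carousel's +x; top 93 mm above the bench. Origin: centre of its foot. It rides along and stays in its cup.
- vial_5: Loose screw-top glass vial with black cap, 22 mm across, 49 mm tall, standing in the carousel's cup 300 degrees from the carousel's +x; top 93 mm above the bench. Origin: centre of its foot. It rides along and stays in its cup.
- spare_vial: The next vial, 22 mm across, 49 mm tall, loose on the bench beside the carousel on the robot's side of the bar; stays there. Origin: centre of its foot.
- forceps: Steel forceps 124 mm long, 8 mm high, lying on the right in front of the hotplate; a bystander. Origin: underside centre.
- well_plate: Clear well plate 86x128x15 mm lying far left; a bystander. Origin: underside centre.
- tip_box: Pipette tip box 88x122x69 mm on the right; a bystander. Origin: underside centre.
- notebook: Black notebook 105x149x14 mm on the right, near edge of the bench; a bystander. Origin: underside centre.
- marker: Marker pen 137 mm long, 15 mm thick, lying on the notebook; a bystander. Origin: underside centre.
- lab_timer: Small timer 64x62x18 mm on the bench between the push plate and the tip box; a bystander. Origin: underside centre.
- petri_dish: Closed petri dish 89 mm across, 15 mm high, near left corner of the bench; a bystander. Origin: underside centre.

How it is judged:
By the outcome, as a careful person would: the job done as asked, in the order asked, and still so for the second after the job is handed in, with the robot touching nothing.
It also fails if it takes over 72 s, if anything falls off the work surface, if the arm or the gripper's body presses on something with over 40 N, if the wrist force passes 120 N, or if a joint passes its speed limit or range.

### The arm

A 7-joint arm with a two-finger parallel gripper is mounted at the origin on a cart in front of the work surface, level with it; the furniture and walls round the work are solid. World frame = base frame: x ahead of the robot, y to its left, z up, the work surface at z = 0. Lengths are in m, angles in degrees, forces in N, time in s.
With the tool pointing down it reaches from about 0.425 to 0.875 m from the base axis. Payload 8.4 kg.
Tool frame: the origin (TCP) lies midway between the tips of the shut fingers; the grasp point (between the pads) lies env.tcp_to_grasp behind it (env.tcp_to_grasp is the distance from the TCP to the grasp point, in m); z points along the fingers, y is the direction in which the jaws open and shut (so a half turn about z gives the same grasp; the last joint's range is limited). The gripper opens to 87 mm and grips with 3 to 60 N. Pads are 19 mm wide; open, the fingers measure 117 mm over their backs; the gripper's body (75 mm by 190 mm) begins 51 mm behind the grasp point.
Start: joints at [-72.491, 19.091, 2.286, 83.961, -0.768, 76.965, -3.352], TCP at [0.256, 0.597, 0.223] pointing down, gripper open.
Joint ranges: [-147.57, 147.57], [-21.85, 119.76], [-74.77, 79.35], [14.55, 137.4], [-85.83, 265.84], [4.83, 119.75], [-152.11, 152.11]. Speed limits (degrees/s): [127.2, 127.2, 159.86, 159.86, 180, 180, 180].

### API

Orientations are given as [roll, pitch, yaw] about the fixed x, y, z axes, in that order (R = Rz(yaw) Ry(pitch) Rx(roll)).
In Python, from station import env, cams, ticket gives the robot as it stands.
- The arm moves only by the shell command python3 -m handwheel 'ROWS' [OPENING] [FORCE]. ROWS is JSON, a list of rows, each a list of 2 entries, a list of its own where there are three numbers: the shift along the world's x, y, z as a fraction of full scale, then the turn, a rotation vector about the world's x, y, z as a fraction of full scale. A call has 1 to 8 rows; each row shifts and turns the pose as measured when the row begins; what a row does not reach is not made up. Full scale, the value 1, is 300 mm for a shift and 360 degrees for a turn. A row lasts 1/10 s, in which the tool goes at most 50 mm and 8.59 degrees, less where a joint would pass 70% of its speed; a pose out of reach is approached as far as the arm can. A call with a number of a shift or a turn outside -1 to 1 is refused whole. A call with a gripper value outside its range is refused whole. OPENING is the finger opening in mm, from 0 to 87, set as the call begins (- or left out, the last holds). The fingers move at their own pace and stop on an object; FORCE is the grip in N (left out, the last holds). Time passes only in rows, so rows that do not move let the fingers close. It gives the time, the measured TCP pose, the force and the opening at its end, in the units of the state.
- env.get_state(): the state, without advancing time (a new reading comes with each control period).
- cams.grab_frame(name): name is "side" or "top" or "wrist"; returns the picture (400x640x3 uint8, blue, green, red); there is no depth.
- cams.camera_model(name): a dict with "fx", "fy", "cx", "cy" (pixels), "rvec" (rotation vector, rad) and "tvec" (3), from world to camera coordinates, as OpenCV has them; the wrist camera has in their place "mount" (4x4, takes a point from camera to tool coordinates, whose origin is the TCP and whose axes are the flange's). Camera axes: x right, y down, z forward; pixel columns grow to the right and rows downward; lengths in m; the calibration is good to about 2 mm. The wrist camera is an equidistant fisheye: a pixel r from the principal point sees the ray r / f radians off the axis. A picture is of the moment at which its call begins: read the wrist's pose just before it. camera_model takes no time and is no camera call.
- ticket.finish_job(): hands the job in, once; it reports no verdict.
The state is a dict: "time_s": time; "q": joint angles; "dq": joint speeds; "joint_torque": joint torques, N m; "position": TCP position; "ee_rot": TCP orientation; "ft_force": force on the tool from outside, world axes, zero at the start; "ft_torque": the same for the moment, N m; "width": opening from 0.0 (shut) to 1.0 (fully open).
Only numpy, scipy, OpenCV 4.12 (cv2) and the standard library are available. Lean on these libraries where they do the work, as an engineer would, in place of code of your own. Each camera call takes 0.05 s, during which the arm holds its last target.

## Working session

There is one attempt and no reset: what is moved stays moved. The work goes in short steps, Python scripts to look and compute and a shell command to move; the robot and the scene stay as the last step left them, time stands still between calls to the robot, and variables do not carry over. Pictures are saved under pics/ and viewed, and the job is handed in when it is done.

```bash
ls; mkdir -p pics; python3 - <<'E'
from station import env,cams,ticket
import cv2
s=env.get_state()
print({k:s[k] for k in ('time_s','position','ee_rot','width','ft_force')},env.tcp_to_grasp)
for n in ('top','side'):
    cv2.imwrite(f'pics/{n}0.png',cams.grab_frame(n)); print(n,cams.camera_model(n))
E
```

```text
pics
{'time_s': 0.0, 'position': array([0.25579482, 0.59702982, 0.22167732]), 'ee_rot': array([-1.79908640e+02,  5.02602114e-03,  1.56810150e+02]), 'width': 1.000973684331194, 'ft_force': array([ 0.00081403, -0.59104621,  0.42069363])} 0.0187
top {'fx': 408.72015522831856, 'fy': 408.72015522831856, 'cx': 317.60551514244725, 'cy': 200.0378779080532, 'rvec': array([ 2.16482357, -2.16727556,  0.12843618]), 'tvec': array([0.03713557, 0.51216078, 1.14789714])}
side {'fx': 371.9992137845811, 'fy': 371.9992137845811, 'cx': 323.71069297775585, 'cy': 202.10136199102797, 'rvec': array([ 1.90323311, -0.84100904,  0.49578991]), 'tvec': array([-0.3321965 ,  0.25461864,  0.59112336])}
```

View pics/top0.png

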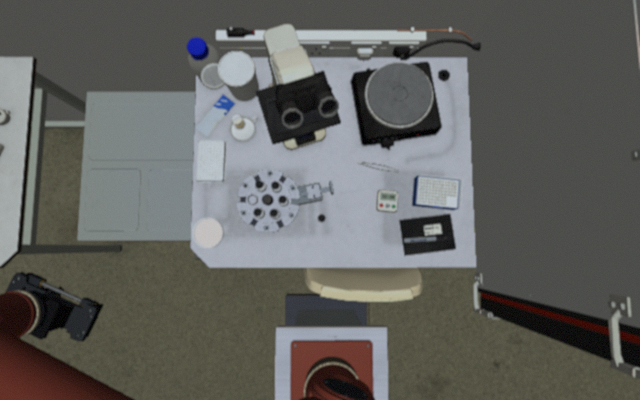

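View pics/side0.png

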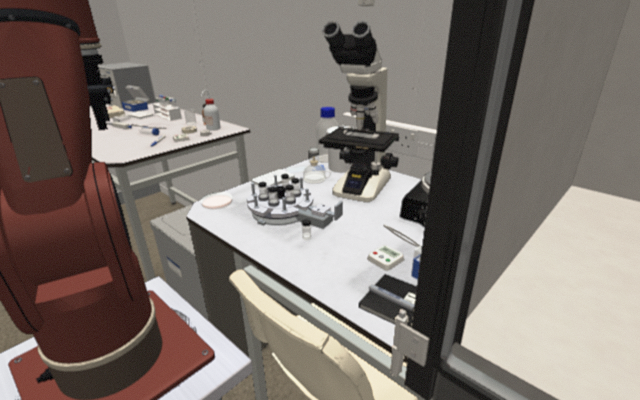

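```bash
cat > h.py <<'E'
import numpy as np,cv2
from station import env,cams,ticket
def M(n):
    m=cams.camera_model(n);K=np.array([[m['fx'],0,m['cx']],[0,m['fy'],m['cy']],[0,0,1]])
    R=cv2.Rodrigues(np.array(m['rvec']))[0];return K,R,np.array(m['tvec'])
def ray(n,u,v):
    K,R,t=M(n);d=R.T@np.linalg.solve(K,[u,v,1]);return -R.T@t,d
def onz(n,u,v,z):
    o,d=ray(n,u,v);return o+d*(z-o[2])/d[2]
def proj(n,P):
    K,R,t=M(n);p=(R@np.array(P,float).reshape(-1,3).T).T+t;p=(K@p.T).T;return p[:,:2]/p[:,2:]
E
python3 - <<'E'
from h import *
a=cv2.imread('pics/top0.png');b=cv2.imread('pics/side0.png')
cv2.imwrite('pics/top0z.png',cv2.resize(a[160:240,230:340],None,fx=7,fy=7,interpolation=cv2.INTER_CUBIC))
cv2.imwrite('pics/side0z.png',cv2.resize(b[165:245,240:350],None,fx=7,fy=7,interpolation=cv2.INTER_CUBIC))
print(onz('top',268,200,.042),onz('top',333,187,.06),onz('top',321,218,.049))
E
```

```text
[0.51093046 0.17773867 0.042     ] [ 0.54554308 -0.00662005  0.06      ] [0.45901473 0.02719034 0.049     ]
```

View pics/top0z.png

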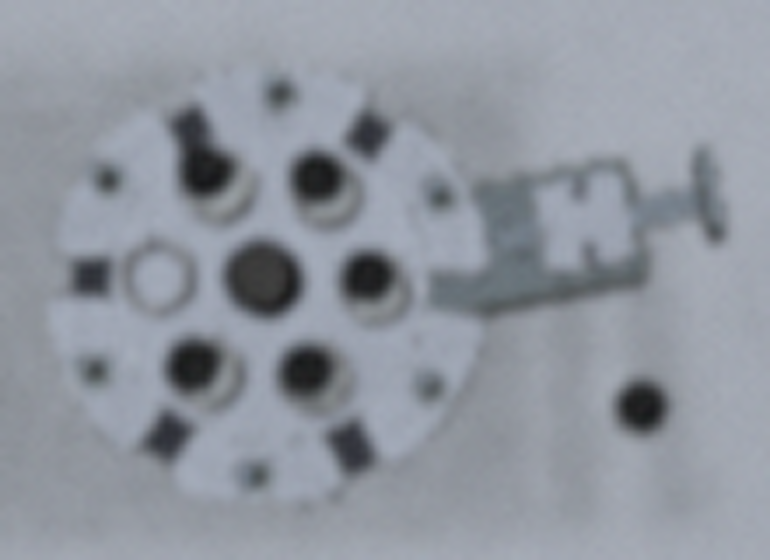

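View pics/side0z.png

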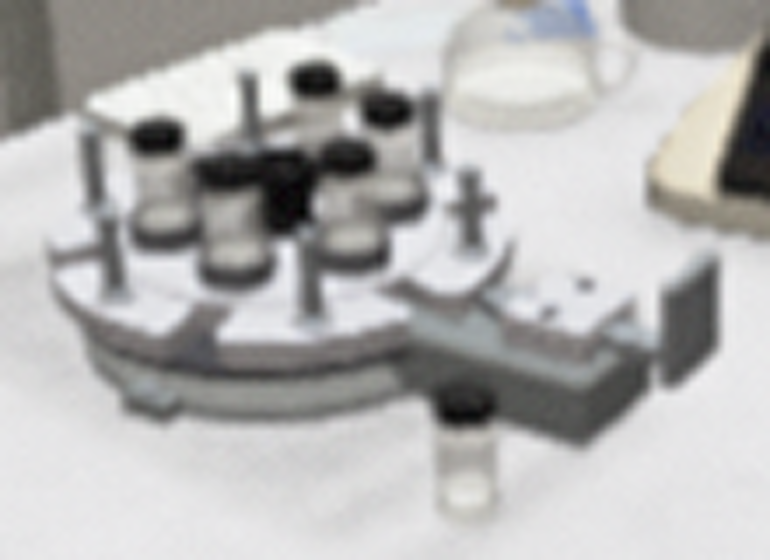

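```bash
python3 - <<'E'
from h import *
f=lambda x,y:(230+(x+.5)/7-.5,160+(y+.5)/7-.5)
P=np.array([onz('top',*f(x,y),.078) for x,y in [(107,178),(280,93),(440,193),(430,387),(255,474),(95,370)]])
c=P.mean(0);print('posts c',c)
d=P-c;print(np.hypot(d[:,0],d[:,1]),np.degrees(np.arctan2(d[:,1],d[:,0])))
print('knob',onz('top',*f(263,279),.073))
S=np.array([onz('top',*f(x,y),.040) for x,y in [(90,277),(190,130),(369,133),(352,447),(166,437)]])
d=S-c;print('slots',np.hypot(d[:,0],d[:,1]),np.degrees(np.arctan2(d[:,1],d[:,0])))
e=onz('top',*f(160,278),.056)-c;print('empty',np.hypot(e[0],e[1]),np.degrees(np.arctan2(e[1],e[0])))
V=np.array([onz('top',*f(x,y),.093) for x,y in [(207,170),(317,180),(368,277),(307,370),(193,365)]])
d=V-c;print('vials',np.hypot(d[:,0],d[:,1]),np.degrees(np.arctan2(d[:,1],d[:,0])))
q=[onz('top',*f(705,155),.072),onz('top',*f(715,235),.072)]
for t in q+[(q[0]+q[1])/2]:
  e=t-c;print('plate',t,np.hypot(e[0],e[1]),np.degrees(np.arctan2(e[1],e[0])))
a=onz('top',*f(490,185),.045);b=onz('top',*f(622,160),.045);e=b-a;print('edge',np.degrees(np.arctan2(e[1],e[0])))
a=onz('top',*f(490,313),.045);b=onz('top',*f(645,280),.045);e=b-a;print('edge',np.degrees(np.arctan2(e[1],e[0])))
print('spare',onz('top',*f(641,406),.049))
E
```

```text
posts c [0.507334   0.17400012 0.078     ]
[0.07622298 0.07546533 0.07619981 0.07636932 0.07570344 0.07578379] [  57.16504589   -2.94872211  -62.4371634  -122.99619344  176.89202906
  117.31243801]
knob [0.50900898 0.17652593 0.073     ]
slots [0.07706885 0.07648323 0.07494518 0.06992011 0.07397877] [  85.28126024   28.98880831  -28.88703648 -154.23359491  142.68690703]
empty 0.04604197882168841 84.93578764956172
vials [0.04783355 0.04333673 0.04060727 0.04002901 0.0433928 ] [  28.08966363  -28.0926886   -89.81926531 -154.38656661  141.82168674]
plate [0.55868073 0.00138936 0.072     ] 0.18008598361861405 -73.43377268140758
plate [ 0.52655913 -0.00242188  0.072     ] 0.1774664081980901 -83.78087831201972
plate [ 5.42619933e-01 -5.16257939e-04  7.20000000e-02] 0.17804792368064917 -78.56931858327414
edge -79.19181465042466
edge -77.95637095288573
spare [0.46022272 0.0267852  0.049     ]
```

```bash
python3 -m handwheel '[[[0.08,-0.12,0.05],[0,0,0]],[[0.08,-0.15,0.05],[0,0,0]],[[0.08,-0.15,0.0],[0,0,0]],[[0.05,-0.15,0],[0,0,0]],[[0.05,-0.15,0],[0,0,0]],[[0.05,-0.15,0],[0,0,0]],[[0.05,-0.15,0],[0,0,0]],[[0.05,-0.15,0],[0,0,0]]]' 0 20
python3 - <<'E'
from h import *
s=env.get_state();print(s['position'],s['ee_rot'],s['q'],s['ft_force'])
cv2.imwrite('pics/w1.png',cams.grab_frame('wrist'));print(cams.camera_model('wrist'))
E
```

```text
time_s: 0.9
position: [0.3992, 0.2381, 0.2475]
ee_rot: [-179.6, -0.2, 157.5]
ft_force: [0.3, -0.5, 0.6]
width: 0.357
[0.39919294 0.23814752 0.24751194] [-179.61114295   -0.19885645  157.46713296] [-52.33867861  -3.81528437  15.33735668 106.7023469    1.05939622
  77.41559781  30.19547445] [ 0.27449085 -0.51371638  0.56484163]
{'fx': 309.70691628693146, 'fy': 309.70691628693146, 'cx': 315.6089220030367, 'cy': 199.1419920852393, 'mount': array([[-4.69874810e-04, -9.59767162e-01, -2.80796677e-01,
         7.68949482e-02],
       [ 9.99999732e-01, -2.93118835e-04, -6.71478216e-04,
        -9.97123531e-04],
       [ 5.62155947e-04, -2.80796917e-01,  9.59767042e-01,
        -1.62241764e-01],
       [ 0.00000000e+00,  0.00000000e+00,  0.00000000e+00,
         1.00000000e+00]])}
```

View pics/w1.png

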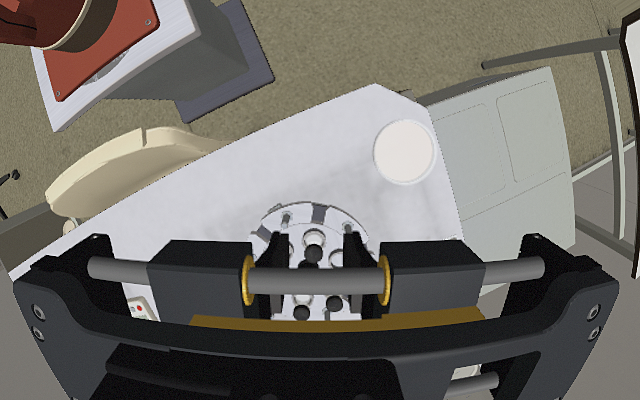

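```bash
python3 -m handwheel '[[[0.02,-0.07,0],[0,0,-0.0233]],[[0.02,-0.07,0],[0,0,-0.0233]],[[0.02,-0.07,0],[0,0,-0.0233]],[[0.02,-0.07,0],[0,0,-0.0233]],[[0.02,-0.07,0],[0,0,-0.0233]],[[0.02,-0.07,0],[0,0,-0.0233]],[[0.02,-0.07,0],[0,0,-0.0233]],[[0.02,-0.07,0],[0,0,-0.0233]]]' 0 20
python3 - <<'E'
from h import *
s=env.get_state();print(s['position'],s['ee_rot'],s['q'],s['ft_force'])
cv2.imwrite('pics/w2.png',cams.grab_frame('wrist'))
for r in (135,148): print(onz('top',300,r,.3))
E
```

```text
time_s: 1.75
position: [0.4502, 0.055, 0.2464]
ee_rot: [-179.4, -0.2, 88.5]
ft_force: [-0.1, -1.0, 0.3]
width: 0.004
[0.45023925 0.05499339 0.24641429] [-1.79417463e+02 -1.72027041e-01  8.85222984e+01] [-38.60251619  -6.01613432  24.6106314  108.38229101   2.23121757
  77.61516937 -16.08811991] [-0.12532678 -0.98487015  0.32141462]
[0.62887776 0.07755328 0.3       ]
[0.59899468 0.07745186 0.3       ]
```

View pics/w2.png

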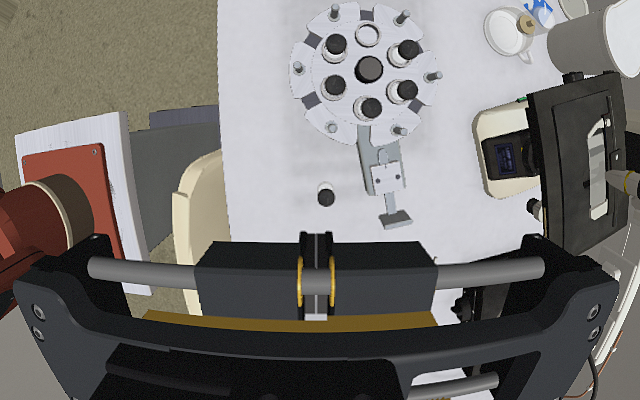

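```bash
python3 - <<'E'
from h import *
a=cv2.imread('pics/w2.png')
cv2.imwrite('pics/w2z.png',cv2.resize(a[0:145,285:445],None,fx=4,fy=4,interpolation=cv2.INTER_CUBIC))
cv2.imwrite('pics/w2p.png',cv2.resize(a[130:240,300:440],None,fx=5,fy=5,interpolation=cv2.INTER_CUBIC))
E
```

```text
(no output)
```

View pics/w2z.png

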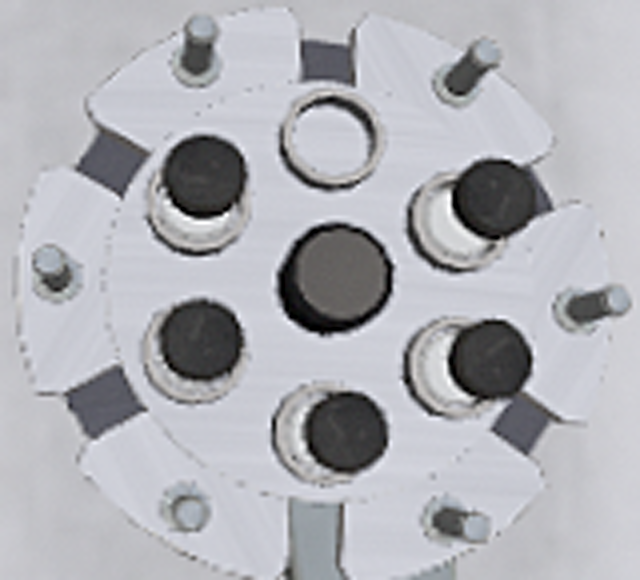

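View pics/w2p.png

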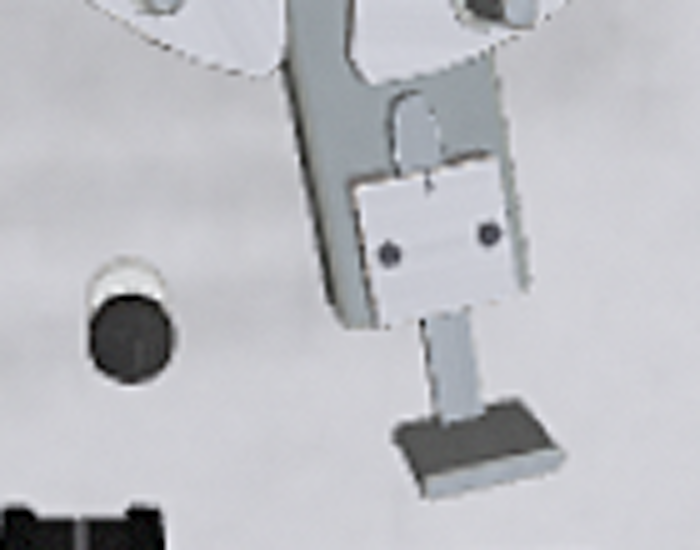

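```bash
cat >> h.py <<'E'
from scipy.spatial.transform import Rotation as Ro
from scipy.optimize import least_squares
def wray(u,v,s):
    m=cams.camera_model('wrist');x=(u-m['cx'])/m['fx'];y=(v-m['cy'])/m['fy'];r=np.hypot(x,y)
    d=np.array([x/r*np.sin(r),y/r*np.sin(r),np.cos(r)]) if r>0 else np.array([0,0,1.])
    T=m['mount'];R=Ro.from_euler('xyz',s['ee_rot'],degrees=True).as_matrix()
    return np.array(s['position'])+R@T[:3,3], R@T[:3,:3]@d
def wonz(u,v,z,s):
    o,d=wray(u,v,s);return o+d*(z-o[2])/d[2]
def circ(P):
    P=np.array(P)[:,:2]
    r=least_squares(lambda p:np.hypot(*(P-p[:2]).T)-p[2],[*P.mean(0),.07]).x
    return r
def ang(e): return np.degrees(np.arctan2(e[1],e[0]))
E
cat > m2.py <<'E'
from h import *
s=env.get_state()
s=dict(position=[0.45023925,0.05499339,0.24641429],ee_rot=[-1.79417463e+02,-1.72027041e-01,8.85222984e+01])
f=lambda p:(285+(p[0]+.5)/4-.5,(p[1]+.5)/4-.5)
g=lambda p:(300+(p[0]+.5)/5-.5,130+(p[1]+.5)/5-.5)
P=np.array([wonz(*f(p),.078,s) for p in [(203,26),(486,52),(613,300),(475,527),(190,513),(47,257)]])
c=circ(P);print('posts',c,[round(ang(p[:2]-c[:2]),1) for p in P])
V=np.array([wonz(*f(p),.093,s) for p in [(204,176),(494,197),(490,358),(346,432),(202,340)]])
cv=circ(V);print('vials',cv,[round(ang(p[:2]-c[:2]),1) for p in V])
print('knob',wonz(*f((346,279)),.073,s))
E_=wonz(*f((331,142)),.056,s)[:2]-c[:2];print('empty',np.hypot(*E_),ang(E_))
c=c[:2]
for n,p,z in [('in1',(415,478),.072),('in2',(548,448),.072),('out1',(425,498),.072),('out2',(565,460),.072),('outmid',(495,479),.072),('nose',(414,95),.036),('mid guide',(431,185),.045),('scr',(438.5,243.5),.047),('spare',(131,338),.049)]:
  q=wonz(*g(p),z,s);print(n,q,np.hypot(*(q[:2]-c)),ang(q[:2]-c))
E
python3 m2.py
```

```text
posts [0.5088562  0.1783028  0.07757887] [np.float64(116.4), np.float64(56.7), np.float64(-3.2), np.float64(-62.3), np.float64(-122.5), np.float64(176.6)]
vials [0.50886972 0.17774504 0.0432027 ] [np.float64(148.3), np.float64(26.7), np.float64(-33.3), np.float64(-92.7), np.float64(-152.0)]
knob [0.51095775 0.17672623 0.073     ]
empty 0.04159051171969086 87.2306205786229
in1 [ 0.52580694 -0.00083467  0.072     ] 0.17993765254703697 -84.59452690363429
in2 [0.55824399 0.00558612 0.072     ] 0.17963909915922954 -74.04228445536278
out1 [ 0.52849322 -0.00602149  0.072     ] 0.1853673554694707 -83.91892139930194
out2 [0.56278535 0.00236799 0.072     ] 0.1840146983875619 -72.95816839130048
outmid [ 0.54550008 -0.00181444  0.072     ] 0.18380694381623477 -78.50042110770146
nose [0.53034085 0.08501546 0.036     ] 0.0957293995819407 -77.0305756434612
mid guide [0.53305633 0.06415902 0.045     ] 0.11668096625069045 -78.02971863495495
scr [0.53485689 0.0500689  0.047     ] 0.130843299368187 -78.53810066934376
spare [0.4595868  0.02850705 0.049     ] 0.1576903253351977 -108.20657890325333
```

```bash
python3 -m handwheel '[[[0.016,0.019,0],[0,0,0.0235]],[[0.016,0.019,0],[0,0,0.0235]],[[0.016,0.019,0],[0,0,0.0235]],[[0.016,0.019,-0.05],[0,0,0.0235]],[[0.016,0.019,-0.05],[0,0,0.0235]],[[0.016,0.019,-0.05],[0,0,0.0235]],[[0.016,0.019,-0.05],[0,0,0.0235]],[[0.016,0.019,-0.05],[0,0,0.0235]]]' 0 20
python3 -m handwheel '[[[0,0,0],[0,0,0.02]],[[0,0,0],[0,0,0]]]'
```

```text
time_s: 2.6
position: [0.491, 0.0978, 0.1697]
ee_rot: [-179.5, -0.1, 156.4]
ft_force: [0.8, -0.4, 0.4]
width: 0.001
time_s: 2.8
position: [0.4896, 0.099, 0.1667]
ee_rot: [-179.4, -0.3, 164.3]
ft_force: [0.4, 0.1, 0.1]
width: 0.004
```

```bash
python3 -m handwheel '[[[0,0,-0.13],[0,0,0]],[[0,0,-0.12],[0,0,0]],[[0,0,-0.08],[0,0,0]],[[0,0,-0.03],[0,0,0]],[[0,0,0],[0,0,0]]]'
python3 - <<'E'
from h import *
s=env.get_state();print(s['position'],s['ee_rot'])
cv2.imwrite('pics/w3.png',cams.grab_frame('wrist'))
E
```

```text
time_s: 3.3
position: [0.4904, 0.1003, 0.0571]
ee_rot: [-179.5, -0.2, 163.3]
ft_force: [-0.2, 0.1, 0.6]
width: 0.007
[0.49037419 0.10030418 0.05708333] [-179.50831215   -0.18224229  163.33748394]
```

View pics/w3.png

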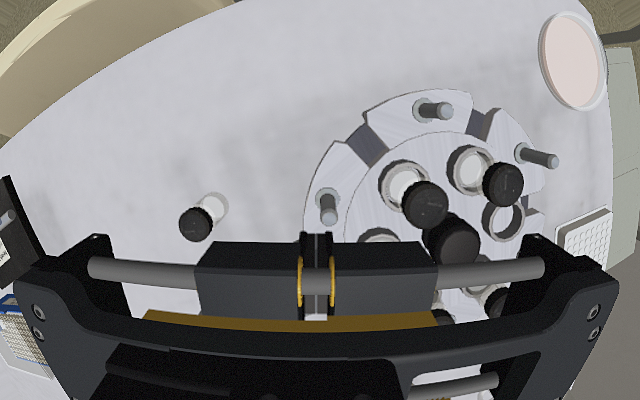

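```bash
cat > tab.py <<'E'
import sys
from h import *
c=np.array([.509,.1775])
def tab(step,n,r=.08):
    s=env.get_state();p=np.array(s['position'][:2]);th=ang(p-c)%360
    print('th',th,'r',np.hypot(*(p-c)),'yaw',s['ee_rot'][2],'want',th-90)
    for k in range(n):
        th-=step;q=c+r*np.array([np.cos(np.radians(th)),np.sin(np.radians(th))])
        print(round(th,1),np.round((q-p)/.3,4));p=q
tab(float(sys.argv[1]),int(sys.argv[2]))
E
python3 tab.py 5 24
```

```text
th 256.6738083253574 r 0.0792089267066022 yaw 163.35461130472 want 166.6738083253574
251.7 [-0.023   0.0038]
246.7 [-0.0217  0.0083]
241.7 [-0.0209  0.0101]
236.7 [-0.02    0.0119]
231.7 [-0.0189  0.0136]
226.7 [-0.0176  0.0152]
221.7 [-0.0162  0.0167]
216.7 [-0.0147  0.018 ]
211.7 [-0.0131  0.0192]
206.7 [-0.0113  0.0203]
201.7 [-0.0095  0.0212]
196.7 [-0.0076  0.022 ]
191.7 [-0.0057  0.0226]
186.7 [-0.0037  0.023 ]
181.7 [-0.0017  0.0232]
176.7 [0.0003 0.0233]
171.7 [0.0024 0.0231]
166.7 [0.0044 0.0228]
161.7 [0.0063 0.0224]
156.7 [0.0083 0.0217]
151.7 [0.0101 0.0209]
146.7 [0.0119 0.02  ]
141.7 [0.0136 0.0189]
136.7 [0.0152 0.0176]
```

Turn of 5° is 0.0139 of full scale.

```bash
python3 -m handwheel '[[[-0.023,0.004,0],[0,0,-0.011]],[[-0.022,0.008,0],[0,0,-0.0139]],[[-0.021,0.010,0],[0,0,-0.0139]],[[-0.020,0.012,0],[0,0,-0.0139]],[[-0.019,0.0136,0],[0,0,-0.0139]],[[-0.0176,0.015,0],[0,0,-0.0139]],[[-0.016,0.0167,0],[0,0,-0.0139]],[[-0.0147,0.018,0],[0,0,-0.0139]]]'; python3 tab.py 5 16
```

```text
time_s: 4.15
position: [0.452, 0.1316, 0.0708]
ee_rot: [179.5, 0.3, 122.2]
ft_force: [-0.2, -1.1, -0.2]
width: 0.007
th 218.86480159598597 r 0.07314756120060864 yaw 122.1853688425061 want 128.86480159598597
213.9 [-0.0316  0.0044]
208.9 [-0.0121  0.0199]
203.9 [-0.0103  0.0208]
198.9 [-0.0085  0.0217]
193.9 [-0.0066  0.0223]
188.9 [-0.0046  0.0228]
183.9 [-0.0026  0.0231]
178.9 [-0.0006  0.0233]
173.9 [0.0015 0.0232]
168.9 [0.0035 0.023 ]
163.9 [0.0055 0.0226]
158.9 [0.0074 0.022 ]
153.9 [0.0093 0.0213]
148.9 [0.0111 0.0204]
143.9 [0.0129 0.0194]
138.9 [0.0145 0.0182]
```

```bash
python3 -m handwheel '[[[-0.02,-0.014,0],[0,0,0]],[[-0.002,-0.002,-0.03],[0,0,0.01]],[[0,0,-0.02],[0,0,0]]]'; python3 tab.py 5 16
python3 - <<'E'
from h import *
cv2.imwrite('pics/w4.png',cams.grab_frame('wrist'))
E
```

```text
time_s: 4.45
position: [0.4473, 0.128, 0.06]
ee_rot: [179.1, 0.3, 126.0]
ft_force: [-0.0, 0.2, -0.2]
width: 0.006
th 218.74933410315077 r 0.07911527854149482 yaw 126.0000373108285 want 128.74933410315077
213.7 [-0.0161  0.0169]
208.7 [-0.0121  0.0199]
203.7 [-0.0103  0.0209]
198.7 [-0.0084  0.0217]
193.7 [-0.0065  0.0223]
188.7 [-0.0045  0.0228]
183.7 [-0.0025  0.0231]
178.7 [-0.0005  0.0233]
173.7 [0.0015 0.0232]
168.7 [0.0035 0.023 ]
163.7 [0.0055 0.0226]
158.7 [0.0075 0.022 ]
153.7 [0.0094 0.0213]
148.7 [0.0112 0.0204]
143.7 [0.0129 0.0193]
138.7 [0.0146 0.0181]
```

View pics/w4.png

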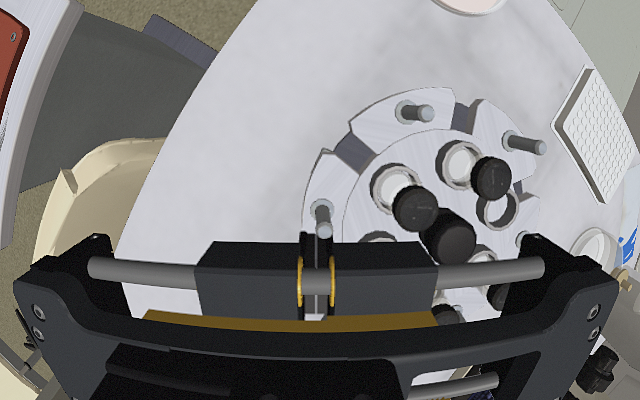

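```bash
python3 -m handwheel '[[[-0.018,0.015,-0.004],[0,0,-0.0125]],[[-0.0135,0.019,-0.004],[0,0,-0.0125]],[[-0.012,0.020,-0.004],[0,0,-0.0125]],[[-0.0104,0.021,-0.005],[0,0,-0.0125]],[[-0.0085,0.022,-0.005],[0,0,-0.0125]],[[-0.0065,0.0225,-0.005],[0,0,-0.0125]],[[-0.0045,0.023,-0.005],[0,0,-0.0125]],[[-0.0025,0.023,-0.005],[0,0,-0.0125]]]'; python3 tab.py 5 10
```

```text
time_s: 5.3
position: [0.4273, 0.175, 0.0521]
ee_rot: [178.8, 0.3, 87.8]
ft_force: [0.2, 0.0, 0.1]
width: 0.007
th 181.7821343041822 r 0.08174247845309957 yaw 87.81552029883032 want 91.7821343041822
176.8 [0.0061 0.0234]
171.8 [0.0023 0.0231]
166.8 [0.0043 0.0229]
161.8 [0.0063 0.0224]
156.8 [0.0082 0.0218]
151.8 [0.0101 0.021 ]
146.8 [0.0119 0.02  ]
141.8 [0.0136 0.0189]
136.8 [0.0152 0.0176]
131.8 [0.0167 0.0162]
```

```bash
python3 -m handwheel '[[[0.001,0.0234,0.004],[0,0,-0.011]],[[0.001,0.023,0.001],[0,0,-0.0125]],[[0.003,0.023,-0.003],[0,0,-0.0125]],[[0.005,0.0224,-0.003],[0,0,-0.0125]],[[0.007,0.022,-0.003],[0,0,-0.0125]],[[0.009,0.021,-0.003],[0,0,-0.0125]],[[0.011,0.02,-0.003],[0,0,-0.0125]]]'; python3 tab.py 5 4
python3 - <<'E'
from h import *
cv2.imwrite('pics/w5.png',cams.grab_frame('wrist'))
E
```

```text
time_s: 6.0
position: [0.4402, 0.2207, 0.0519]
ee_rot: [178.8, 0.3, 55.1]
ft_force: [-0.9, -1.0, 0.6]
width: 0.005
th 147.897953109406 r 0.0812622964893216 yaw 55.08280822909886 want 57.89795310940599
142.9 [0.0168 0.0169]
137.9 [0.0148 0.0179]
132.9 [0.0163 0.0166]
127.9 [0.0177 0.0151]
```

View pics/w5.png

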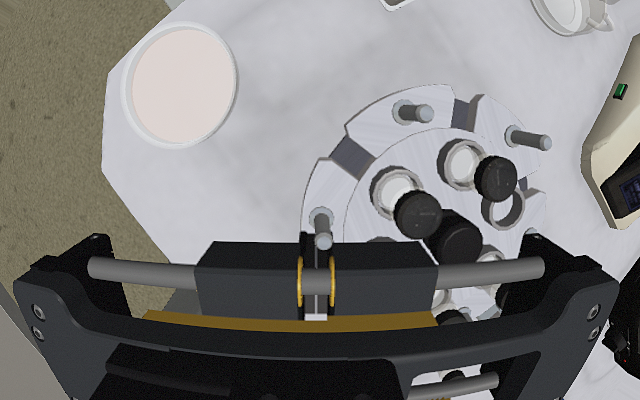

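```bash
python3 -m handwheel '[[[-0.010,-0.017,0],[0,0,0]],[[0,0,0.12],[0,0,0]],[[0,0,0.09],[0,0,0.0]],[[0.0,-0.04,0],[0,0,0.0235]],[[0,-0.04,0],[0,0,0.0235]],[[0,-0.04,0],[0,0,0.0235]],[[0,-0.05,0],[0,0,0.0235]],[[0,-0.05,0],[0,0,0.0235]]]'
python3 -m handwheel '[[[0.01,-0.03,0],[0,0,0.0235]],[[0.01,-0.02,0],[0,0,0.0235]],[[0,0,0],[0,0,0.0235]],[[0,0,0],[0,0,0.0]]]'
python3 - <<'E'
from h import *
s=env.get_state();print(s['position'],s['ee_rot'])
cv2.imwrite('pics/w6.png',cams.grab_frame('wrist'))
E
```

```text
time_s: 6.85
position: [0.4361, 0.1439, 0.1189]
ee_rot: [178.6, 0.3, 98.3]
ft_force: [-0.2, -0.0, -0.1]
width: 0.006
time_s: 7.25
position: [0.4407, 0.1222, 0.1195]
ee_rot: [178.5, 0.2, 124.2]
ft_force: [-0.5, 0.6, 0.3]
width: 0.005
[0.44074821 0.12223505 0.11948458] [178.54744477   0.2320881  124.2043674 ]
```

View pics/w6.png

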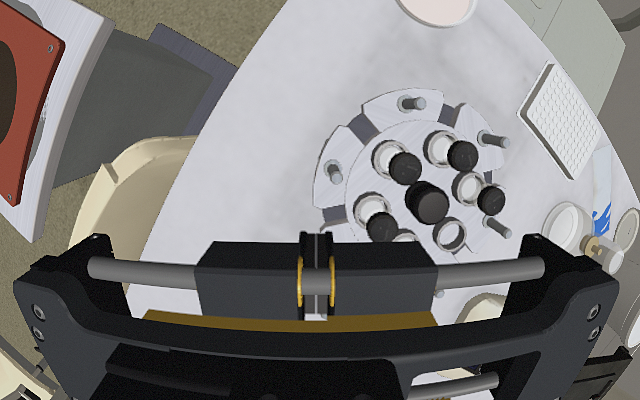

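```bash
python3 - <<'E'
from h import *
a=cv2.imread('pics/w6.png')
cv2.imwrite('pics/w6z.png',cv2.resize(a[80:265,310:530],None,fx=3.5,fy=3.2,interpolation=cv2.INTER_CUBIC))
s=env.get_state();c=np.array([.509,.1775])
for p,z in [((341,175),.078),((417,103),.078),((500,142),.078),((508,233),.078),((451,235),.056)]:
  q=wonz(*p,z,s)[:2]-c;print(np.hypot(*q),ang(q)%360)
E
python3 tab.py 5 18
```

```text
0.07468263756929581 193.86857414564284
0.07821336516209325 137.8024226162168
0.0741788844491963 79.19925600566428
0.07774406765022636 17.296753879632877
0.04261187472575104 347.61267403372045
th 219.0037278835304 r 0.08781231109385533 yaw 123.90015640378041 want 129.0037278835304
214.0 [0.0064 0.0351]
209.0 [-0.0122  0.0198]
204.0 [-0.0104  0.0208]
199.0 [-0.0085  0.0216]
194.0 [-0.0066  0.0223]
189.0 [-0.0046  0.0228]
184.0 [-0.0026  0.0231]
179.0 [-0.0006  0.0233]
174.0 [0.0014 0.0232]
169.0 [0.0034 0.023 ]
164.0 [0.0054 0.0226]
159.0 [0.0074 0.0221]
154.0 [0.0093 0.0213]
149.0 [0.0111 0.0204]
144.0 [0.0128 0.0194]
139.0 [0.0145 0.0182]
134.0 [0.016  0.0169]
129.0 [0.0174 0.0154]
```

View pics/w6z.png

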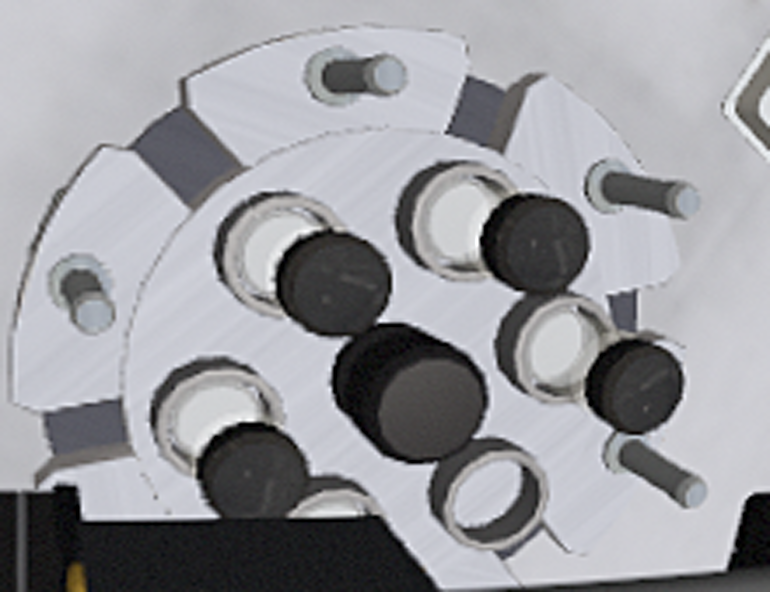

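```bash
python3 -m handwheel '[[[0.004,0.006,-0.11],[0,0,0.01]],[[0.004,0.006,-0.08],[0,0,0]],[[0,0,-0.02],[0,0,0]]]'; python3 tab.py 5 16
```

```text
time_s: 7.6
position: [0.4441, 0.1263, 0.0567]
ee_rot: [178.3, 0.2, 127.0]
ft_force: [-0.7, -0.0, -0.2]
width: 0.005
th 218.27681281106854 r 0.08271222072423617 yaw 126.97937270675337 want 128.27681281106854
213.3 [-0.0065  0.0245]
208.3 [-0.0119  0.02  ]
203.3 [-0.0101  0.0209]
198.3 [-0.0083  0.0218]
193.3 [-0.0063  0.0224]
188.3 [-0.0043  0.0229]
183.3 [-0.0023  0.0231]
178.3 [-0.0003  0.0233]
173.3 [0.0017 0.0232]
168.3 [0.0037 0.023 ]
163.3 [0.0057 0.0226]
158.3 [0.0077 0.022 ]
153.3 [0.0095 0.0212]
148.3 [0.0114 0.0203]
143.3 [0.0131 0.0192]
138.3 [0.0147 0.018 ]
```

```bash
python3 -m handwheel '[[[-0.0135,0.019,-0.002],[0,0,-0.0125]],[[-0.0135,0.019,-0.003],[0,0,-0.0125]],[[-0.0120,0.021,-0.003],[0,0,-0.0125]],[[-0.0104,0.021,-0.003],[0,0,-0.0125]],[[-0.0085,0.022,-0.003],[0,0,-0.0125]],[[-0.006,0.0225,-0.003],[0,0,-0.0125]],[[-0.0040,0.023,-0.003],[0,0,-0.0125]],[[-0.0015,0.023,-0.003],[0,0,-0.0125]]]'; python3 tab.py 5 10
```

```text
time_s: 8.4
position: [0.4225, 0.1765, 0.0534]
ee_rot: [178.3, 0.2, 88.1]
ft_force: [-0.6, -0.7, 0.6]
width: 0.01
th 180.66173629575448 r 0.08650876171055927 yaw 88.11640240742904 want 90.66173629575448
175.7 [0.0224 0.0235]
170.7 [0.0028 0.0231]
165.7 [0.0048 0.0228]
160.7 [0.0067 0.0223]
155.7 [0.0087 0.0216]
150.7 [0.0105 0.0208]
145.7 [0.0123 0.0198]
140.7 [0.0139 0.0186]
135.7 [0.0155 0.0173]
130.7 [0.017  0.0159]
```

```bash
python3 -m handwheel '[[[0.005,0.0234,0.001],[0,0,-0.0125]],[[0.005,0.023,-0.001],[0,0,-0.0125]],[[0.006,0.023,-0.002],[0,0,-0.0125]],[[0.007,0.0224,-0.002],[0,0,-0.0125]],[[0.009,0.022,-0.002],[0,0,-0.0125]],[[0.006,0.011,-0.002],[0,0,-0.006]]]'; python3 tab.py 3 6
```

```text
time_s: 9.0
position: [0.4331, 0.2153, 0.0548]
ee_rot: [178.4, 0.2, 61.4]
ft_force: [-0.8, -0.6, 0.8]
width: 0.009
th 153.50991211868302 r 0.08483071574173508 yaw 61.3609968370905 want 63.50991211868302
150.5 [0.021  0.0051]
147.5 [0.0072 0.012 ]
144.5 [0.0078 0.0116]
141.5 [0.0084 0.0112]
138.5 [0.009  0.0107]
135.5 [0.0095 0.0102]
```

```bash
python3 -m handwheel '[[[0.010,0.011,-0.002],[0,0,-0.008]],[[0.010,0.011,-0.002],[0,0,-0.008]],[[0.009,0.011,-0.002],[0,0,-0.008]],[[0.001,0.001,0],[0,0,0]]]'; python3 tab.py 3 3
python3 - <<'E'
from h import *
cv2.imwrite('pics/t7.png',cv2.resize(cams.grab_frame('top')[150:250,230:370],None,fx=5,fy=5,interpolation=cv2.INTER_CUBIC))
E
```

```text
time_s: 9.4
position: [0.4419, 0.2265, 0.0554]
ee_rot: [178.4, 0.2, 51.8]
ft_force: [-0.2, -0.1, 0.1]
width: 0.002
th 143.8710655331302 r 0.08305000011647963 yaw 51.75153667481652 want 53.871065533130206
140.9 [0.0167 0.0051]
137.9 [0.0091 0.0106]
134.9 [0.0096 0.0101]
```

View pics/t7.png

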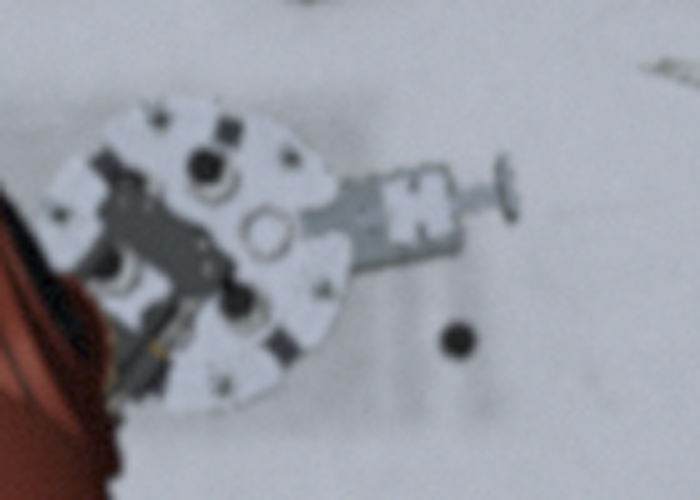

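```bash
python3 - <<'E'
from h import *
f=lambda x,y:(230+(x+.5)/5-.5,150+(y+.5)/5-.5)
P=np.array([onz('top',*f(x,y),.078)[:2] for x,y in [(158,118),(290,157),(322,288),(223,385),(60,214)]])
c=circ(P);print(c,[ang(p-c[:2]) for p in P])
q=onz('top',*f(267,233),.056)[:2]-[.509,.1765];print(np.hypot(*q),ang(q))
E
```

```text
[0.50754425 0.17436763 0.07577682] [np.float64(14.337578437680552), np.float64(-46.17948064192563), np.float64(-105.91928946855019), np.float64(-165.83972431675178), np.float64(74.18086750388215)]
0.043853354490224844 -75.38005086936502
```

```bash
python3 -m handwheel '[[[0.008,0.0095,0],[0,0,-0.005]],[[0,0,0],[0,0,0]]]'; python3 tab.py 3 1
python3 - <<'E'
from h import *
cv2.imwrite('pics/t8.png',cv2.resize(cams.grab_frame('top')[150:250,230:370],None,fx=5,fy=5,interpolation=cv2.INTER_CUBIC))
E
```

```text
time_s: 9.65
position: [0.444, 0.2288, 0.0561]
ee_rot: [178.4, 0.2, 50.0]
ft_force: [0.5, -0.2, -0.1]
width: 0.008
th 141.7104637893105 r 0.08277562071490062 yaw 50.03640609687624 want 51.710463789310495
138.7 [0.0162 0.005 ]
```

View pics/t8.png

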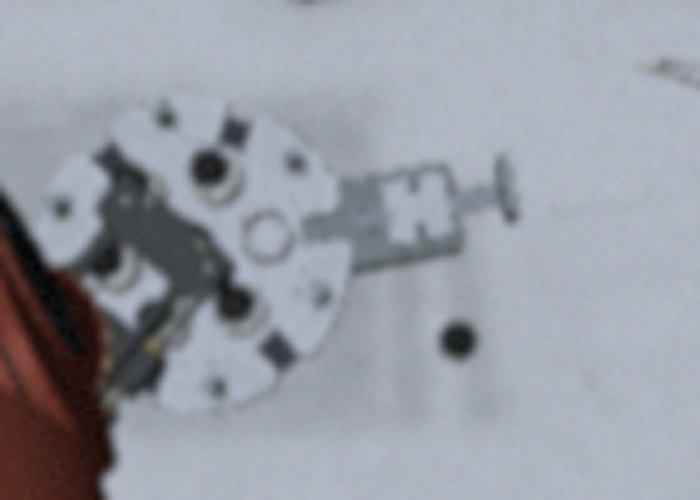

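```bash
python3 - <<'E'
from h import *
f=lambda x,y:(230+(x+.5)/5-.5,150+(y+.5)/5-.5)
P=np.array([onz('top',*f(x,y),.078)[:2] for x,y in [(166,118),(296,163),(320,295),(217,387),(62,208)]])
c=circ(P);print(c,[ang(p-c[:2]) for p in P])
E
python3 -m handwheel '[[[-0.012,-0.016,0],[0,0,0]],[[0,0,0.14],[0,0,0]],[[0,0,0.14],[0,0,0]],[[0,-0.1,0.14],[0,0,0.02]],[[0,-0.1,0.14],[0,0,0.02]],[[0,-0.12,0.05],[0,0,0.02]],[[0.02,-0.12,0],[0,0,0.02]],[[0.02,-0.12,0],[0,0,0.02]]]'
```

```text
[0.50711918 0.1742154  0.07575023] [np.float64(11.128255581568364), np.float64(-49.45389381052434), np.float64(-108.69622416846715), np.float64(-168.45885165868654), np.float64(71.24203964802338)]
time_s: 10.5
position: [0.4477, 0.0507, 0.2411]
ee_rot: [178.0, 0.5, 88.0]
ft_force: [0.2, -0.2, 0.7]
width: 0.002
```

```bash
python3 - <<'E'
from h import *
s=env.get_state();print(repr(s['position']),repr(s['ee_rot']),s['time_s'])
a=cams.grab_frame('wrist')
cv2.imwrite('pics/w9.png',a)
cv2.imwrite('pics/w9z.png',cv2.resize(a[0:145,285:445],None,fx=4,fy=4,interpolation=cv2.INTER_CUBIC))
cv2.imwrite('pics/w9p.png',cv2.resize(a[120:240,300:440],None,fx=5,fy=5,interpolation=cv2.INTER_CUBIC))
E
```

```text
array([0.44774468, 0.05069504, 0.24108105]) array([178.03872278,   0.45486856,  87.97499861]) 10.5
```

View pics/w9z.png

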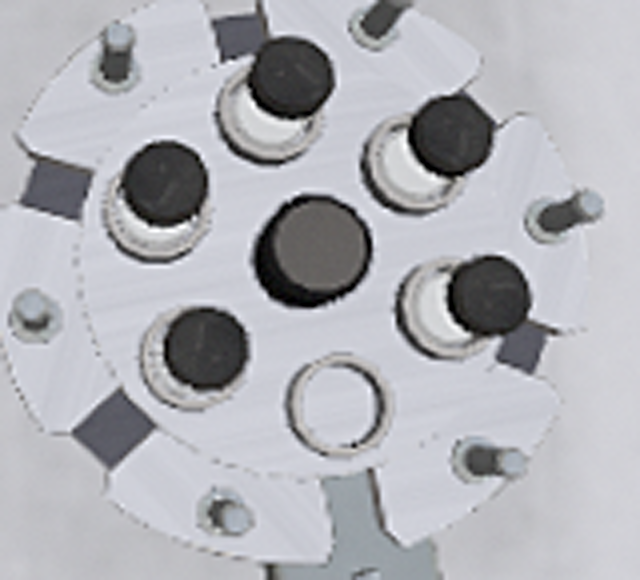

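View pics/w9p.png

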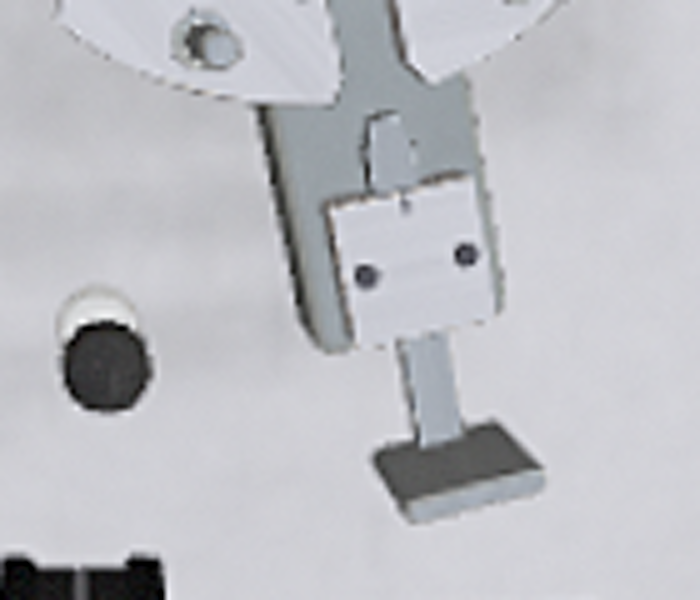

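```bash
python3 - <<'E'
from h import *
s=dict(position=[0.44774468,0.05069504,0.24108105],ee_rot=[178.03872278,0.45486856,87.97499861])
f=lambda p:(285+(p[0]+.5)/4-.5,(p[1]+.5)/4-.5)
g=lambda p:(300+(p[0]+.5)/5-.5,120+(p[1]+.5)/5-.5)
P=np.array([wonz(*f(p),.078,s) for p in [(118,38),(586,207),(512,461),(237,516),(34,306)]])
c=circ(P);print('posts',c,[round(ang(p[:2]-c[:2]),1) for p in P]);c=c[:2]
for n,p,z in [('empty',(340,404),.056)]:
  q=wonz(*f(p),z,s);print(n,q,np.hypot(*(q[:2]-c)),ang(q[:2]-c))
for n,p,z in [('out1',(412,522),.072),('out2',(543,485),.072),('outmid',(478,503),.072),('nose',(385,115),.036),('scr',(416,265),.047),('spare',(107,366),.049)]:
  q=wonz(*g(p),z,s);print(n,q,np.hypot(*(q[:2]-c)),ang(q[:2]-c))
E
```

```text
posts [0.50913546 0.17799517 0.07675684] [np.float64(131.5), np.float64(10.7), np.float64(-48.3), np.float64(-108.7), np.float64(-168.5)]
empty [0.51734002 0.1355019  0.056     ] 0.04327808936791983 -79.0718629549884
out1 [ 0.52926951 -0.00596573  0.072     ] 0.1850594357089042 -83.75398616704578
out2 [0.56140078 0.00142684 0.072     ] 0.1841413570700013 -73.51091889090468
outmid [ 0.5453089  -0.00214753  0.072     ] 0.18373869948875377 -78.6457615052891
nose [0.52951577 0.08509857 0.036     ] 0.09510591409074658 -77.6260854660704
scr [0.53484473 0.05004558 0.047     ] 0.13050694857296952 -78.63868613381642
spare [0.45968171 0.02866408 0.049     ] 0.15730686307148828 -108.32324357237367
```

```bash
python3 - <<'E'
from h import *
s=dict(position=[0.45023925,0.05499339,0.24641429],ee_rot=[-1.79417463e+02,-1.72027041e-01,8.85222984e+01])
for n,p,zs in [('base',(475,130),(0,.03)),('base2',(485,195),(0,.03)),('black',(482,145),(.03,.06)),('stageTL',(527,95),(.1,.15,.2)),('stageBL',(540,200),(.1,.15,.2)),('knob',(530,208),(.05,.1,.15))]:
  for z in zs: print(n,z,np.round(wonz(*p,z,s),3))
s0=cv2.imread('pics/side0.png');cv2.imwrite('pics/s0m.png',cv2.resize(s0[10:250,250:450],None,fx=3,fy=2.4))
for p in [(322,143),(395,150),(358,190),(333,186)]: print(p, [np.round(onz('top',272,130,.15),3)])
E
```

```text
base 0 [0.677 0.11  0.   ]
base 0.03 [0.66  0.111 0.03 ]
base2 0 [0.703 0.013 0.   ]
base2 0.03 [0.685 0.021 0.03 ]
black 0.03 [0.672 0.091 0.03 ]
black 0.06 [0.655 0.094 0.06 ]
stageTL 0.1 [0.694 0.16  0.1  ]
stageTL 0.15 [0.655 0.155 0.15 ]
stageTL 0.2 [0.616 0.15  0.2  ]
stageBL 0.1 [0.73  0.033 0.1  ]
stageBL 0.15 [0.686 0.049 0.15 ]
stageBL 0.2 [0.641 0.065 0.2  ]
knob 0.05 [0.757 0.006 0.05 ]
knob 0.1 [0.715 0.023 0.1  ]
knob 0.15 [0.673 0.041 0.15 ]
(322, 143) [array([0.684, 0.157, 0.15 ])]
(395, 150) [array([0.684, 0.157, 0.15 ])]
(358, 190) [array([0.684, 0.157, 0.15 ])]
(333, 186) [array([0.684, 0.157, 0.15 ])]
```

View pics/s0m.png

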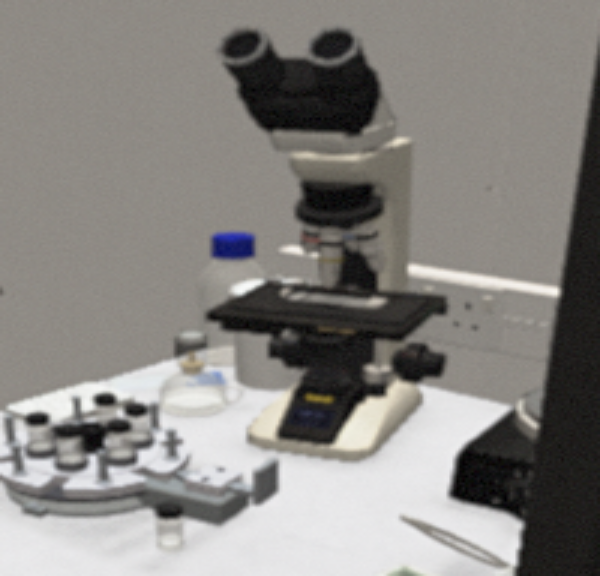

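View pics/w9.png

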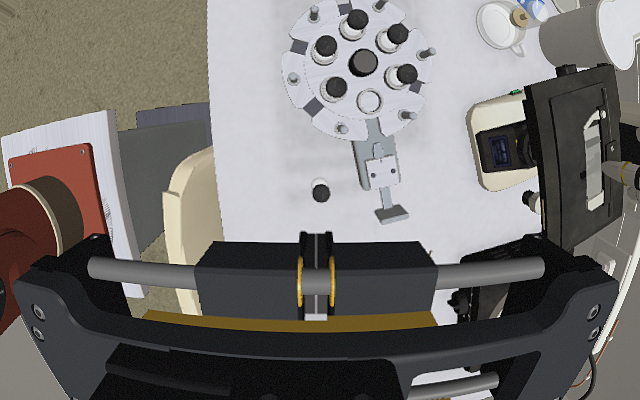

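```bash
python3 - <<'E'
from h import *
for p in [(290,120),(326,108),(300,122)]: print(p,[np.round(onz('top',*p,z),3) for z in (.3,.35,.4)])
E
python3 -m handwheel '[[[0,-0.1,-0.05],[0,0,0.012]],[[0,-0.1,-0.1],[0,0,0.012]],[[0.05,-0.08,-0.12],[0,0,0.012]],[[0.08,0,-0.12],[0,0,0.001]],[[0.08,0,0],[0,0,0]],[[0.08,0,0],[0,0,0]],[[0,0,0],[0,0,0]]]'
```

```text
(290, 120) [array([0.664, 0.1  , 0.3  ]), array([0.648, 0.097, 0.35 ]), array([0.632, 0.094, 0.4  ])]
(326, 108) [array([0.692, 0.019, 0.3  ]), array([0.674, 0.02 , 0.35 ]), array([0.657, 0.022, 0.4  ])]
(300, 122) [array([0.659, 0.078, 0.3  ]), array([0.643, 0.076, 0.35 ]), array([0.628, 0.074, 0.4  ])]
time_s: 11.25
position: [0.5209, -0.0433, 0.1305]
ee_rot: [178.5, -0.6, 101.8]
ft_force: [0.1, -0.1, -0.7]
width: 0.008
```

```bash
python3 -m handwheel '[[[0.07,0.0,0],[0,0,0]],[[0.04,0.01,-0.05],[0,0,0]],[[0,0.0,-0.12],[0,0,0]],[[0,0,-0.10],[0,0,0]],[[0,0,0],[0,0,0]]]'
python3 - <<'E'
from h import *
s=env.get_state();p=np.array(s['position'][:2])-[.509,.1777]
u=np.array([np.cos(np.radians(-78.6)),np.sin(np.radians(-78.6))]);print('r',p@u,'lat',p@np.array([-u[1],u[0]]),s['position'],s['ee_rot'])
cv2.imwrite('pics/w10.png',cams.grab_frame('wrist'));cv2.imwrite('pics/s10.png',cams.grab_frame('side'))
E
```

```text
time_s: 11.75
position: [0.5513, -0.0411, 0.0474]
ee_rot: [178.7, -0.7, 101.6]
ft_force: [-0.9, -0.7, 0.3]
width: 0.005
r 0.22283519191410542 lat -0.0017581069538416634 [ 0.55132159 -0.04108642  0.04738159] [178.65918741  -0.73341328 101.61628681]
```

View pics/w10.png

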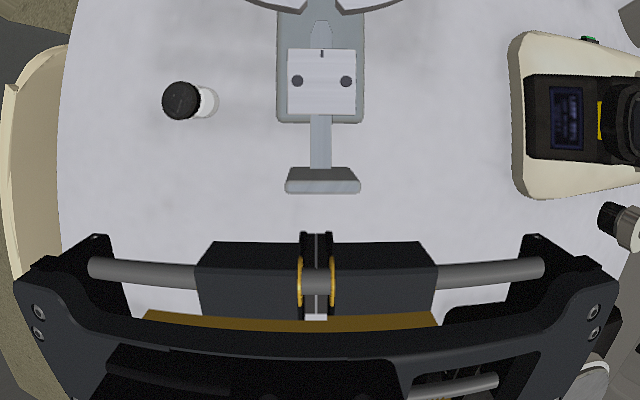

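View pics/s10.png

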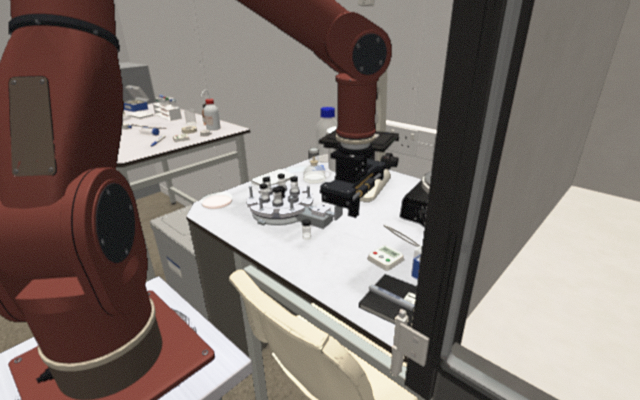

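```bash
cat > r.py <<'E'
from h import *
s=env.get_state();p=np.array(s['position'][:2])-[.509,.1777]
u=np.array([np.cos(np.radians(-78.6)),np.sin(np.radians(-78.6))]);print('r',p@u,'lat',p@np.array([-u[1],u[0]]),s['position'],s['ee_rot'],s['ft_force'])
E
python3 -m handwheel '[[[-0.0005,0.033,0],[0,0,0]],[[-0.0035,0.025,-0.003],[0,0,0]],[[-0.004,0.02,-0.003],[0,0,0]],[[-0.004,0.02,-0.003],[0,0,0]]]'; python3 r.py
```

```text
time_s: 12.25
position: [0.552, -0.0098, 0.0532]
ee_rot: [178.0, -0.8, 101.6]
ft_force: [-0.8, -2.0, 2.1]
width: 0.006
r 0.19226155152030774 lat 0.005141455726371195 [ 0.55204193 -0.00975221  0.0532307 ] [177.98395906  -0.78572252 101.57652565] [-0.77302415 -2.02756029  2.05286911]
```

```bash
python3 -m handwheel '[[[0,-0.015,0],[0,0,0]],[[-0.016,-0.003,-0.025],[0,0,0]],[[0,0,0],[0,0,0]]]'; python3 r.py
```

```text
time_s: 12.55
position: [0.5468, -0.0137, 0.0455]
ee_rot: [178.0, -0.8, 101.7]
ft_force: [0.2, 0.6, 0.2]
width: 0.004
r 0.19511905453217884 lat -0.0007392186883059534 [ 0.54684208 -0.0137157   0.04548272] [177.95210616  -0.81710941 101.73248483] [0.15487832 0.5867713  0.24709716]
```

```bash
python3 -m handwheel '[[[-0.005,0.02,-0.004],[0,0,0]],[[-0.006,0.02,-0.004],[0,0,0]],[[-0.006,0.02,-0.004],[0,0,0]]]'; python3 r.py
```

```text
time_s: 12.85
position: [0.5419, 0.0031, 0.0418]
ee_rot: [177.9, -0.7, 101.5]
ft_force: [0.5, -1.1, 1.1]
width: 0.007
r 0.17769292619756727 lat -0.0022987855075909565 [0.54186888 0.00305837 0.04179884] [177.90447036  -0.71967864 101.52945964] [ 0.4862034  -1.14039923  1.07744117]
```

```bash
python3 -m handwheel '[[[-0.002,0.015,0.001],[0,0,0]],[[-0.003,0.012,0],[0,0,0]],[[-0.003,0.012,0],[0,0,0]]]'; python3 r.py
python3 -m handwheel '[[[-0.002,0.01,0],[0,0,0]],[[-0.002,0.01,0],[0,0,0]]]'; python3 r.py
```

```text
time_s: 13.15
position: [0.5399, 0.0125, 0.0421]
ee_rot: [177.8, -0.4, 101.5]
ft_force: [7.6, -23.1, -5.9]
width: 0.01
r 0.16807787422811438 lat -0.0023567531594881597 [0.53991157 0.01247228 0.04211154] [177.84146458  -0.37457497 101.46603204] [  7.59881223 -23.07131295  -5.93475874]
time_s: 13.35
position: [0.5399, 0.0121, 0.0423]
ee_rot: [177.7, 0.2, 101.2]
ft_force: [4.7, -12.0, -7.4]
width: 0.005
r 0.168407950627939 lat -0.002425039164863349 [0.53990987 0.01213521 0.04228015] [177.69795004   0.18841551 101.20002178] [  4.7459905  -12.00865567  -7.38863645]
```

```bash
python3 -m handwheel '[[[0.005,-0.03,0],[0,0,0]],[[0.01,-0.06,0],[0,0,0]],[[0.005,-0.06,0.0],[0,0,0]],[[0,0,0.1],[0,0,0]],[[-0.05,0,0.13],[0,0,0]],[[-0.08,0,0.13],[0,0,-0.01]],[[-0.08,0,0.13],[0,0,-0.01]],[[-0.08,0.08,0.13],[0,0,-0.01]]]'
python3 -m handwheel '[[[-0.02,0.1,0],[0,0,0]],[[0,0.1,0],[0,0,0]],[[0,0.05,0],[0,0,0]],[[0,0,0],[0,0,0]]]'
python3 - <<'E'
from h import *
s=env.get_state();print(repr(s['position']),repr(s['ee_rot']),s['time_s'])
a=cams.grab_frame('wrist')
cv2.imwrite('pics/w11.png',a)
cv2.imwrite('pics/w11z.png',cv2.resize(a[0:240,270:450],None,fx=3,fy=2.5,interpolation=cv2.INTER_CUBIC))
cv2.imwrite('pics/t11.png',cams.grab_frame('top'))
E
```

```text
time_s: 14.15
position: [0.4798, -0.0142, 0.1792]
ee_rot: [179.4, -0.4, 96.0]
ft_force: [-0.7, 1.2, -0.8]
width: 0.009
time_s: 14.55
position: [0.4729, 0.0659, 0.1832]
ee_rot: [179.1, -1.5, 96.1]
ft_force: [0.7, -0.7, 0.3]
width: 0.008
array([0.47293998, 0.06587183, 0.18322445]) array([179.10132986,  -1.53117238,  96.14805043]) 14.55
```

View pics/w11.png

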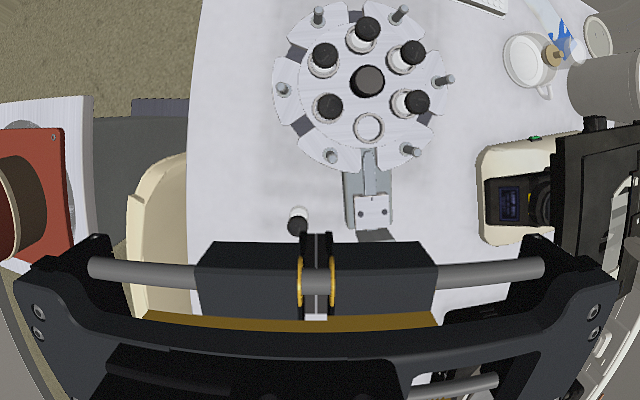

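View pics/t11.png

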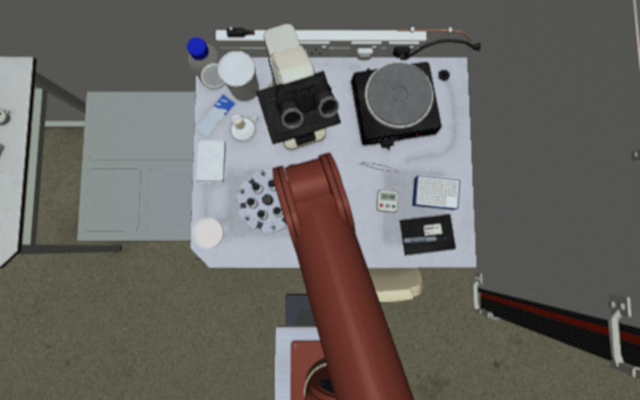

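```bash
python3 -m handwheel '[[[0,-0.03,0.15],[0,0,-0.01]],[[-0.03,-0.03,0.08],[0,0,-0.01]],[[-0.03,0,0],[0,0,0]],[[0,0,0],[0,0,0]]]'
python3 - <<'E'
from h import *
s=env.get_state();print(repr(s['position']),repr(s['ee_rot']),s['time_s'])
a=cams.grab_frame('wrist')
cv2.imwrite('pics/w12z.png',cv2.resize(a[30:240,290:440],None,fx=4,fy=2.8,interpolation=cv2.INTER_CUBIC))
E
```

```text
time_s: 15.05
position: [0.4545, 0.0372, 0.2525]
ee_rot: [179.3, -1.0, 87.9]
ft_force: [0.4, 0.1, -0.6]
width: 0.003
array([0.45454777, 0.03723186, 0.25254477]) array([179.33927111,  -0.99255388,  87.94606257]) 15.05
```

View pics/w12z.png

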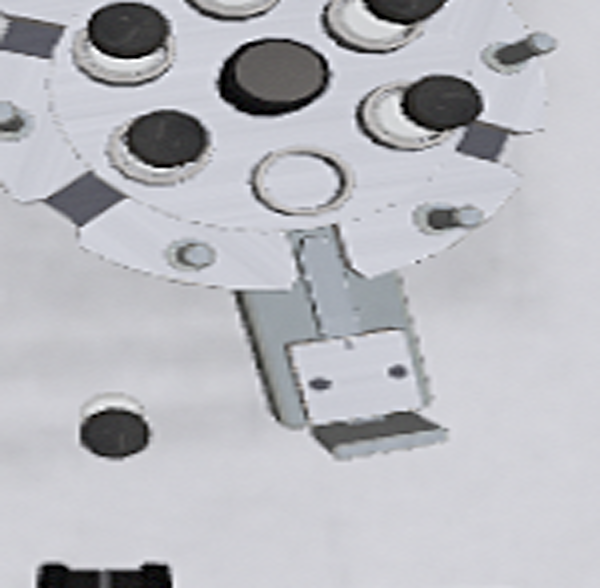

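```bash
python3 - <<'E'
from h import *
s=dict(position=[0.45454777,0.03723186,0.25254477],ee_rot=[179.33927111,-0.99255388,87.94606257])
g=lambda p:(290+(p[0]+.5)/4-.5,30+(p[1]+.5)/2.8-.5)
c=np.array([.509,.1777])
for n,p,z in [('out1',(345,459),.072),('out2',(447,435),.072),('outmid',(396,447),.072),('nose',(315,228),.040),('empty',(300,182),.056),('spare',(115,432),.049),('knob',(283,70),.073)]:
  q=wonz(*g(p),z,s);print(n,np.round(q,4),np.hypot(*(q[:2]-c)),ang(q[:2]-c))
E
python3 -m handwheel '[[[-0.03,0.1,0.05],[0,0,0]],[[-0.03,0.15,0.05],[0,0,0]],[[0,0.16,0],[0,0,0]],[[0,0.16,0],[0,0,0]],[[0,0.16,0],[0,0,0]],[[0,0.16,0],[0,0,0]],[[-0.03,0.16,0],[0,0,0]],[[-0.05,0.16,0],[0,0,0]]]'
```

```text
out1 [0.5259 0.0199 0.072 ] 0.15868699849781043 -83.87327749025697
out2 [0.5567 0.0292 0.072 ] 0.15599670714138564 -72.19752637729694
outmid [0.5412 0.0245 0.072 ] 0.15652465311979266 -78.12680134197375
nose [0.5236 0.1153 0.04  ] 0.0641129450191555 -76.8457695782134
empty [0.5168 0.1344 0.056 ] 0.043972823739010604 -79.8355035060892
spare [0.4597 0.0287 0.049 ] 0.1569728773562038 -108.31071959663747
knob [0.5108 0.1789 0.073 ] 0.002102308441111561 33.23986094342964
time_s: 15.9
position: [0.4187, 0.3991, 0.2771]
ee_rot: [179.4, -0.6, 86.7]
ft_force: [0.5, 1.1, 0.4]
width: 0.005
```

```bash
python3 -m handwheel '[[[-0.05,0.1,0],[0,0,0]],[[0,0,0],[0,0,0]],[[0,0,0],[0,0,0]]]'; python3 - <<'E'
from h import *
a=cams.grab_frame('top');cv2.imwrite('pics/t13.png',a);b=cams.grab_frame('side');cv2.imwrite('pics/s13.png',b)
z=cv2.resize(a[150:270,190:345],None,fx=5,fy=4.5,interpolation=cv2.INTER_CUBIC);cv2.imwrite('pics/t13z.png',z)
E
```

```text
time_s: 16.2
position: [0.4007, 0.4365, 0.2711]
ee_rot: [179.3, -0.1, 87.3]
ft_force: [0.4, -0.7, 0.9]
width: 0.01
```

View pics/t13z.png

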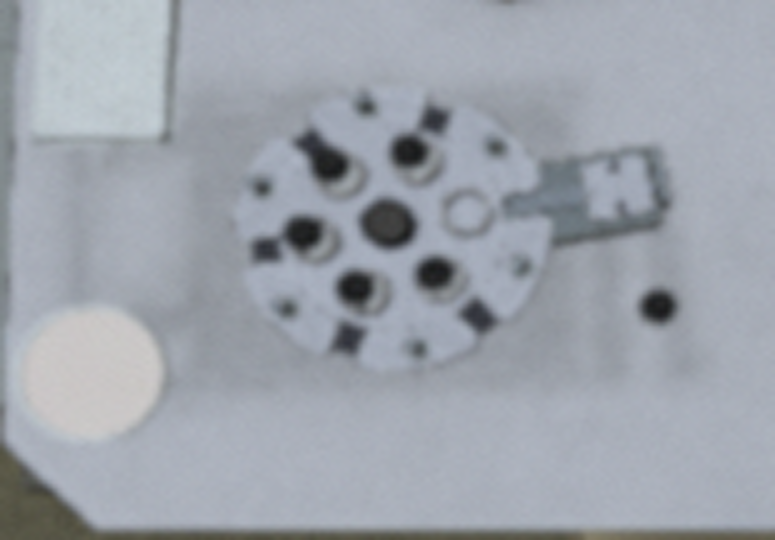

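View pics/s13.png

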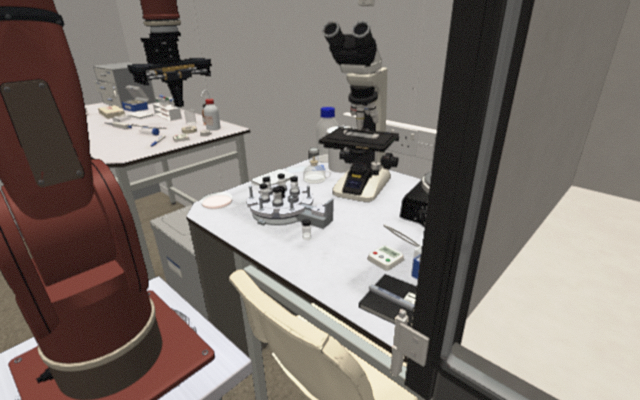

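View pics/t13.png

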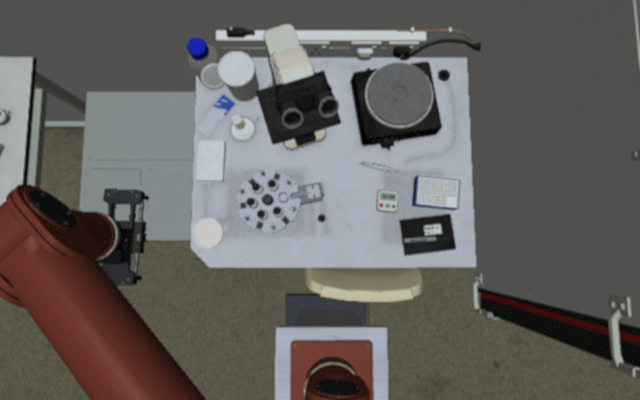

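The pictures show the bar home, with the plate against the guide at about (312, 191) in the top view. All five vials are standing, the spare vial and the other items have not moved, and the hand is clear.

```bash
python3 -c "
from station import ticket;print(ticket.finish_job())"
```

```text
the job is handed in; nothing more can be done
None
```

The carousel is turned and locked: the empty cup faces the lock bar, the bar is pushed fully home into its slot, and I've handed the job in.

- **Turning:** I turned the disc about 165° clockwise with the shut fingertips, in two strokes on the finger posts. Before locking, the empty cup measured at -78.7° and the bar line at -78.6°, within the 4° allowed.
- **Locking:** I pushed the plate until the bar met its stop. The force rose to about 24 N, with the plate about 159 mm from the axis by the arm's own position.
- **Last checks:** The nose sits in the slot, the five vials stand in their cups, and the spare vial measures within about 2 mm of where it started. The other bench items look unmoved in the pictures. The hand is clear at about 16 s of the 72 s allowed.
- **What disagreed:**
  - The last wrist picture put the plate at 156–159 mm (nominal 159) and the nose at 64 mm (nominal 68). That is a little more than the 2 mm calibration error, but both read on the home side.
  - In that same picture the empty cup measured -79.8°, about 1° off the earlier value.
  - The hand drifted up to 14 mm upward during the first stroke and about 5 mm sideways during the bar push. I corrected both on the way, and they had no visible effect.

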